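# Open the tab-locked canister and lay its lid in the tin

### The job

Open the steel canister: pinch the two upright tabs of its lid fully together and, keeping them pinched, turn the lid counter-clockwise (seen from above), feeling with a light pull for the place where it comes free; then lift it straight out and set it down, tabs up, in the shallow round tin. Do not force the lid or drop it, and leave the other things on the table where they are.

Things in the scene. Friction and masses are not known exactly. Their poses are not given: they have to be found in the camera images.
- lid_grip (a point): Point on the axis of the canister's white lid, midway between its two tabs, 58 mm above the lid's underside and 22 mm above its flange. z up; the tabs stand at +y and -y. Tab: upright plate 27 wide, 6 thick, 38 mm high over the flange; outer faces 56 mm apart free, 44 mm pinched. Grip the outer faces across y. Free space outside them over the flange (108 mm wide, 6 thick).
- lid: The lid, 74 mm high, 0.16 kg, origin at the centre of its underside: plug 76 mm across and 30 mm high with two lugs (90 mm over them) at its foot along x, flange, tabs. Closed, the lugs sit under a ledge in the neck and a sprung seal lifts it lightly. It comes free where the lugs meet two gaps in the ledge, and goes on under the ledge if turned past them.
- tab_a (a joint): Travel of the tab at +y towards the axis: 0 sprung out, 0.006 m fully pinched. Its spring takes 5 N at the start and 11 N at the full pinch, so grip with 15 to 25 N. Each tab draws a bolt inward; below about 0.005 m the bolt catches on a rib in the neck and the lid does not turn far.
- tab_b (a joint): The same for the tab at -y.
- canister: Heavy double-walled steel canister with a rubber foot and two side handles, 120 mm across, 100 mm high, stands fast; origin at the centre of its underside. A steel insert in its neck, hidden by the lid, holds ledge and ribs at an angle that differs each time: the lid comes free after 0.5 to 1.35 rad counter-clockwise, within a window 0.14 rad wide, where it rises freely. Under 25 N of pull or twist does no harm.
- canister_mouth (a point): Centre of the canister's mouth, at its top rim (100 mm above the table), z up. With the lid closed lid_grip stands 32 mm above it; the lid is out when it has risen 30 mm from there.
- tin: Shallow round aluminium tin, 154 mm across, 17 mm high, floor 2 mm thick and 132 mm across inside, fixed; origin at the centre of its underside. The lid lying in it has lid_grip 60 mm above the table.
- timer_a: Round white kitchen timer, 62 mm across, 42 mm high; origin at the centre of its underside. Leave it alone.
- nozzle_a: Small conical steel piping nozzle, 27 mm across, 40 mm high, standing; origin at the centre of its underside. Leave it alone.
- brush: Pastry brush with a wooden handle, lying, 214 x 36 x 16 mm along its x; origin at the centre of its underside. Leave it alone.

How it is judged:
By the outcome, as a careful person would: the job done as asked, in the order asked, and still so for the second after the job is handed in, with the robot touching nothing.
It also fails if it takes over 64 s, if anything falls off the work surface, if the arm or the gripper's body presses on something with over 40 N, if the wrist force passes 120 N, or if a joint passes its speed limit or range.

### The arm

A 6-joint arm with a two-finger parallel gripper is mounted at the origin on a cart in front of the work surface, level with it; the furniture and walls round the work are solid. World frame = base frame: x ahead of the robot, y to its left, z up, the work surface at z = 0. Lengths are in m, angles in rad, forces in N, time in s.
With the tool pointing down it reaches from about 0.35 to 0.775 m from the base axis. Payload 5.5 kg.
Tool frame: the origin (TCP) lies between the finger pads; the fingertips stand 22 mm ahead of it and the grasp point (between the pads) lies 3 mm ahead of it (env.finger_overhang is the distance from the TCP to the fingertips, in m); y points along the fingers, x is the direction in which the jaws open and shut, and the axes are right-handed (so a half turn about y gives the same grasp; the last joint's range is limited). The gripper opens to 85 mm and grips with 20 to 120 N. Pads are 22 mm wide; open, the fingers measure 114 mm over their backs; the gripper's body (76 mm by 85 mm) begins 54 mm behind the grasp point. The pads swing forward as they close: fully open they stand 13 mm farther back than shut.
Start: joints at [-1.467, 0.313, 0.046, 1.304, 0, 1.431], TCP at [0.139, -0.558, 0.253] pointing down, gripper open.
Joint ranges: [-2.76, 2.76], [-0.86, 1.69], [-1.03, 1.26], [-2.2, 2.34], [-1.47, 1.5], [-3.14, 3.14]. Speed limits (rad/s): [2.57, 2.57, 3.14, 3.14, 3.14, 3.14].

### API

Orientations are given as a unit quaternion [w, x, y, z].
In Python, from workcell import monitor, cams, job, env gives the robot as it stands.
- The arm moves only by the tool drive_tool, never from a script. Its argument "plan" is text: rows parted by semicolons, each of 7 numbers parted by spaces: the opening, from -1 (shut) to 1 (fully open), then the shift along the tool's x, y, z in mm, then the turn, a rotation vector about the tool's x, y, z in degrees. In form: gripper x y z rx ry rz; .... A call has 1 to 8 rows; each row shifts and turns the pose as measured when the row begins, along the tool's axes as they then stand; what a row does not reach is not made up. A row lasts 1/8 s, in which the tool goes at most 62.5 mm and 10.7 degrees, less where a joint would pass 70% of its speed; a pose out of reach is approached as far as the arm can. A call is refused whole if a number of a shift passes 62.5 or a number of a turn 10.7, either way. A call with a gripper value outside its range is refused whole. The fingers move at their own pace and stop on an object; "grip_force" is the grip in N (left out, the last holds). Time passes only in rows, so rows that do not move let the fingers close. It gives the time, the measured TCP pose, the force and the opening at its end, in the units of the state.
- monitor.get_state(): the state, without advancing time (a new reading comes with each control period).
- cams.read_camera(name): name is "scene" or "top" or "wrist"; returns (picture, depth): 480x640x3 uint8, red, green, blue; 480x640 float32, m along the optical axis (not along the pixel's ray), 0 where there is no reading.
- cams.calibration(name): a dict with "fx", "fy", "cx", "cy" (pixels), "R" (3x3) and "t" (3): a world point X has camera coordinates R X + t. Camera axes: x right, y down, z forward; pixel columns grow to the right and rows downward; lengths in m; the calibration is good to about 2 mm. A picture is of the moment at which its call begins: read the wrist's pose just before it. calibration takes no time and is no camera call; for the wrist camera it gives the pose at the moment of the call.
- job.hand_in(): hands the job in, once; it reports no verdict.
The state is a dict: "clock": time; "joint_pos": joint angles; "qvel": joint speeds; "tau": joint torques, N m; "tcp_pos": TCP position; "orientation": TCP orientation; "wrist_force": force on the tool from outside, world axes, zero at the start; "ft_torque": the same for the moment, N m; "finger_gap": finger opening in m.
Only numpy, scipy, OpenCV 4.12 (cv2) and the standard library are available. Lean on these libraries where they do the work, as an engineer would, in place of code of your own. Each camera call takes 0.05 s, during which the arm holds its last target.

## Working session

There is one attempt and no reset: what is moved stays moved. The work goes in short steps, Python scripts to look and compute and a tool call to move; the robot and the scene stay as the last step left them, time stands still between calls to the robot, and variables do not carry over. Pictures are saved under pics/ and viewed, and the job is handed in when it is done.

Besides the shell and the picture viewer there is one more tool, called after "Request:" as name(argument=value, ...) on one line, values as JSON. drive_tool: Moves the arm, as the interface text tells. Its arguments: {"type":"object","properties":{"plan":{"type":"string"},"grip_force":{"type":"number"}},"required":["plan"]}

```bash
mkdir -p pics; ls
python3 - <<'E'
from workcell import monitor,cams,job,env
import cv2,numpy as np
s=monitor.get_state()
for k,v in s.items(): print(k,np.round(v,4))
for n in("scene","top"):
    p,d=cams.read_camera(n); cv2.imwrite(f"pics/{n}0.png",p[:,:,::-1]); np.save(f"{n}0.npy",d)
    c=cams.calibration(n);print(n,{k:np.round(v,3).tolist() for k,v in c.items()})
E
```

```text
pics
clock 0.0
joint_pos [-1.4666  0.314   0.045   1.3036  0.      1.4312]
qvel [-0.0013  0.0004 -0.0007 -0.0004 -0.0022  0.0013]
tau [-4.00000e-04 -4.80623e+01  2.98535e+01  1.92000e-02 -4.00000e-04
 -0.00000e+00]
tcp_pos [ 0.1387 -0.5575  0.2524]
orientation [ 0.5576 -0.5566  0.4359 -0.435 ]
wrist_force [-0.5622 -1.0159  0.536 ]
ft_torque [ 0.0016 -0.0033  0.023 ]
finger_gap 0.0854
scene {'fx': 444.811, 'fy': 444.811, 'cx': 321.183, 'cy': 237.471, 'R': [[0.895, -0.446, 0.014], [-0.238, -0.504, -0.83], [0.377, 0.74, -0.558]], 't': [-0.594, 0.135, 0.852]}
top {'fx': 492.104, 'fy': 492.104, 'cx': 321.699, 'cy': 239.912, 'R': [[0.018, -1.0, -0.023], [-0.982, -0.014, -0.186], [0.186, 0.026, -0.982]], 't': [-0.205, 0.553, 0.852]}
```

View pics/scene0.png

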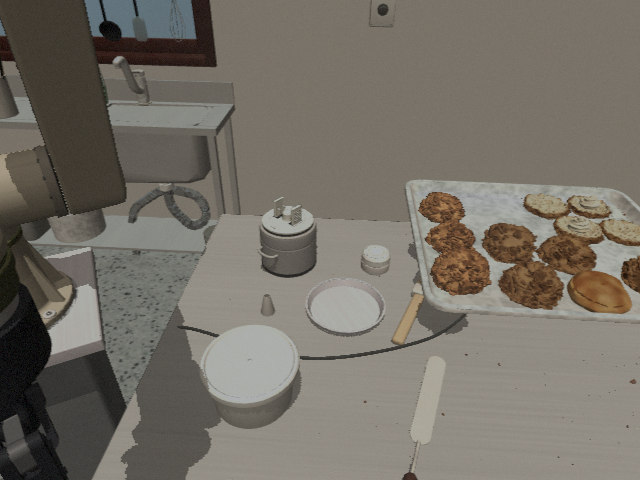

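View pics/top0.png

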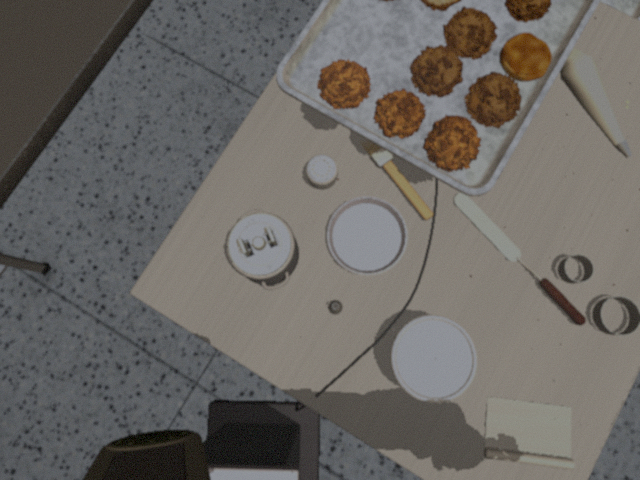

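```bash
cat > h.py <<'E'
import numpy as np,cv2
from workcell import monitor,cams
def ray(c,uv,z):
    R=np.array(c["R"]);t=np.array(c["t"]);uv=np.atleast_2d(uv).astype(float)
    d=np.c_[(uv[:,0]-c["cx"])/c["fx"],(uv[:,1]-c["cy"])/c["fy"],np.ones(len(uv))]@R
    o=-R.T@t
    return o+d*((z-o[2])/d[:,2])[:,None]
def proj(c,X):
    p=np.atleast_2d(X)@np.array(c["R"]).T+np.array(c["t"])
    return np.c_[c["fx"]*p[:,0]/p[:,2]+c["cx"],c["fy"]*p[:,1]/p[:,2]+c["cy"]]
def cloud(c,d):
    v,u=np.mgrid[:480,:640]
    P=np.stack([(u-c["cx"])/c["fx"]*d,(v-c["cy"])/c["fy"]*d,d],-1)-np.array(c["t"])
    P=P@np.array(c["R"]);P[d==0]=np.nan
    return P
E
python3 - <<'E'
from h import *
for n in("top","scene"):
    im=cv2.imread(f"pics/{n}0.png");c=cams.calibration(n);P=cloud(c,np.load(f"{n}0.npy"))
    c0=ray(c,[261,243],.11)[0] if n=="top" else c0
    if n=="top":
        t0=ray(c,[367,236],.017)[0]
        print("c0",c0,"tin",t0)
    for nm,z0,z1,cc,r in(("flange",.104,.116,c0,.07),("tabs",.125,.16,c0,.05),("tinrim",.011,.025,t0,.1),("tinfloor",-.003,.006,t0,.06)):
        m=(P[...,2]>z0)&(P[...,2]<z1)&(np.hypot(P[...,0]-cc[0],P[...,1]-cc[1])<r)
        q=P[m]; 
        if len(q)<5: print(n,nm,len(q));continue
        (x,y),rad=cv2.minEnclosingCircle(q[:,:2].astype(np.float32))
        print(n,nm,len(q),np.round([x,y,rad],4),"z med",np.round(np.median(q[:,2]),4),cv2.minAreaRect(q[:,:2].astype(np.float32)))
im=cv2.imread("pics/top0.png")[190:300,200:320];cv2.imwrite("pics/crop1.png",cv2.resize(im,None,fx=5,fy=5,interpolation=cv2.INTER_CUBIC))
im=cv2.imread("pics/scene0.png")[185:285,240:340];cv2.imwrite("pics/crop2.png",cv2.resize(im,None,fx=6,fy=6,interpolation=cv2.INTER_CUBIC))
E
```

```text
c0 [ 0.53835139 -0.09365779  0.11      ] tin [ 0.57148986 -0.28084526  0.017     ]
top flange 2702 [ 0.5384 -0.0896  0.0544] z med 0.109 ((0.5384179353713989, -0.08994174748659134), (0.10689961910247803, 0.107127845287323), 2.7579565048217773)
top tabs 264 [ 0.5378 -0.0907  0.0299] z med 0.1368 ((0.5381162762641907, -0.09028378874063492), (0.025936933234333992, 0.05621246621012688), 23.30193328857422)
top tinrim 760 [ 0.5753 -0.2803  0.0771] z med 0.0149 ((0.5747999548912048, -0.28094878792762756), (0.15232311189174652, 0.15228667855262756), 0.8744443655014038)
top tinfloor 2956 [ 0.5714 -0.2808  0.06  ] z med 0.0011 ((0.5715073347091675, -0.2809932231903076), (0.11877564340829849, 0.11782103776931763), 0.7329384684562683)
scene flange 934 [ 0.538  -0.0921  0.055 ] z med 0.1114 ((0.5379966497421265, -0.09355376660823822), (0.10527444630861282, 0.10661967843770981), 89.04202270507812)
scene tabs 297 [ 0.5368 -0.0929  0.0305] z med 0.1362 ((0.5392180681228638, -0.09209473431110382), (0.028828512877225876, 0.05795518681406975), 23.360231399536133)
scene tinrim 717 [ 0.5745 -0.2798  0.0783] z med 0.0169 ((0.5751419067382812, -0.2811763882637024), (0.15245231986045837, 0.15196660161018372), 38.67304229736328)
scene tinfloor 2037 [ 0.5714 -0.2808  0.06  ] z med 0.0036 ((0.572571873664856, -0.27969491481781006), (0.11530223488807678, 0.11870750784873962), 38.936649322509766)
```

View pics/crop1.png

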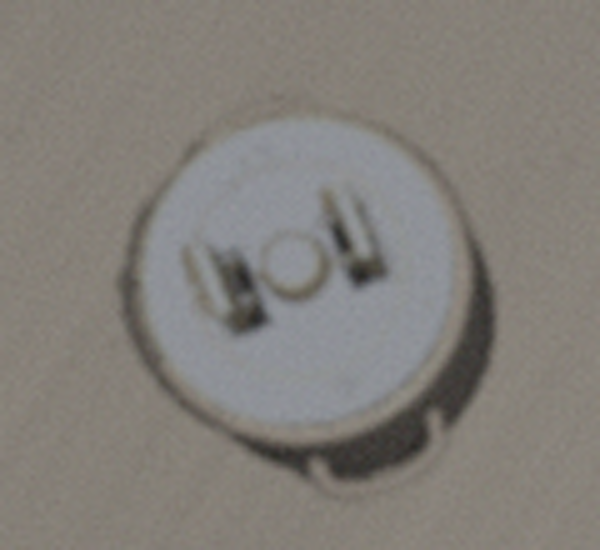

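View pics/crop2.png

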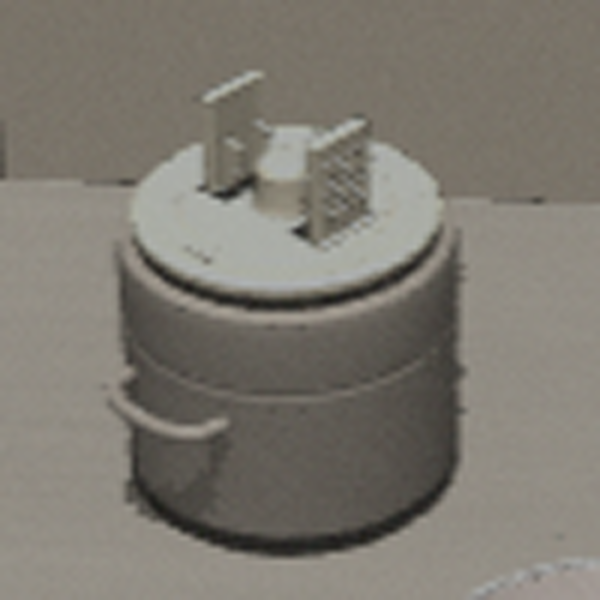

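Request:
drive_tool(plan="1 -34 0 48 0 0 0;1 -34 0 48 0 0 0;1 -34 0 48 0 0 0;1 -34 0 48 0 0 0;1 -34 0 48 0 0 0;1 -34 0 48 0 0 0;1 -34 0 48 0 0 0;1 -34 0 48 0 0 0", grip_force=20)

```text
clock: 1.1
tcp_pos: [0.4521, -0.1939, 0.2496]
orientation: [0.556, -0.554, 0.44, -0.437]
wrist_force: [1.1, -0.2, -0.1]
finger_gap: 0.0852
```

```bash
cat >> h.py <<'E'
from scipy.spatial.transform import Rotation as Ro
def st():
    s=monitor.get_state();q=np.array(s["orientation"]);R=Ro.from_quat(q[[1,2,3,0]]).as_matrix()
    return s,R
def togo(pos,xdeg):
    s,R=st()
    d=R.T@(np.array(pos)-s["tcp_pos"])*1e3
    a=np.radians(xdeg);Rt=np.c_[[np.cos(a),np.sin(a),0],[0,0,-1],np.cross([np.cos(a),np.sin(a),0],[0,0,-1])]
    rv=np.degrees(Ro.from_matrix(R.T@Rt).as_rotvec())
    print("t",s["clock"],"tcp",np.round(s["tcp_pos"],4),"yaw",np.round(np.degrees(np.arctan2(R[1,0],R[0,0])),2),"shift mm",np.round(d,1),"turn deg",np.round(rv,2),"F",np.round(s["wrist_force"],1),"T",np.round(s["ft_torque"],3),"gap",round(float(s["finger_gap"]),4),"j6",np.round(s["joint_pos"][5],3))
E
python3 -c "
from h import *
togo([.538,-.091,.25],-66.7)"
```

```text
t 1.1 tcp [ 0.4521 -0.1939  0.2496] yaw -76.6 shift mm [-80.2   0.  107.4] turn deg [-0.02 -9.9  -0.28] F [ 1.1 -0.2 -0.1] T [-0.039 -0.086 -0.032] gap 0.0852 j6 2.337
```

Request:
drive_tool(plan="1 -35 0 47 0 0 0;1 -35 0 47 0 0 0;1 -8 0 10 0 -9.9 0;1 0 0 0 0 0 0")

```text
clock: 1.6
tcp_pos: [0.5388, -0.086, 0.2481]
orientation: [0.594, -0.592, 0.388, -0.384]
wrist_force: [-0.8, -0.6, -0.5]
finger_gap: 0.0854
```

Run:
```python
from h import *
togo([.538,-.091,.137],-66.7)
c=cams.calibration("wrist");p,d=cams.read_camera("wrist");np.save("w1.npy",d);cv2.imwrite("pics/w1.png",p[:,:,::-1])
P=cloud(c,d);c0=[.538,-.091]
for nm,z0,z1,r in(("flange",.104,.116,.07),("tabs",.125,.16,.05),("tops",.143,.153,.05)):
    m=(P[...,2]>z0)&(P[...,2]<z1)&(np.hypot(P[...,0]-c0[0],P[...,1]-c0[1])<r)
    q=P[m]
    print(nm,len(q))
    if len(q)>5: print(np.median(q[:,2]),cv2.minEnclosingCircle(q[:,:2].astype(np.float32)),cv2.minAreaRect(q[:,:2].astype(np.float32)))
```

```text
t 1.6 tcp [ 0.5388 -0.086   0.2481] yaw -66.14 shift mm [  5.  111.1  -2.7] turn deg [ 0.05  0.56 -0.37] F [-0.8 -0.6 -0.5] T [-0.099 -0.059  0.013] gap 0.0854 j6 2.418
flange 16961
0.11181456630253911 ((0.538802444934845, -0.0912265032529831), 0.05445336177945137) ((0.5390387773513794, -0.09127713739871979), (0.10777810961008072, 0.1076408252120018), 59.25434494018555)
tabs 2466
0.1331940717859179 ((0.5397455096244812, -0.0911492332816124), 0.03018081560730934) ((0.5394307374954224, -0.09121018648147583), (0.02688591554760933, 0.05613362416625023), 23.28416633605957)
tops 988
0.14941407076258262 ((0.5397047400474548, -0.09116708487272263), 0.030163798481225967) ((0.5393552184104919, -0.09123940765857697), (0.0266581941395998, 0.056139878928661346), 23.21222496032715)
```

View pics/w1.png

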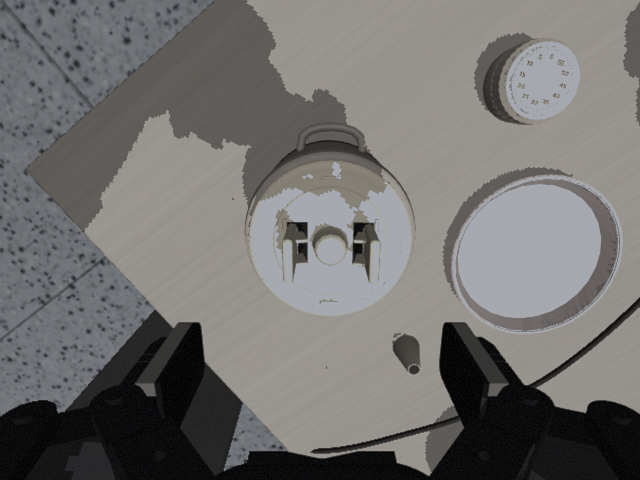

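Request:
drive_tool(plan="1 5 30 -2 0 0.5 -0.3;1 0 30 0 0 0 0;1 0 20 0 0 0 0;1 0 0 0 0 0 0")

```text
clock: 2.15
tcp_pos: [0.5358, -0.096, 0.1664]
orientation: [-0.586, 0.587, -0.395, 0.394]
wrist_force: [-0.4, 0.1, 0.4]
finger_gap: 0.0855
```

```bash
python3 -c "
from h import *
togo([.539,-.0912,.137],-66.75)"
```

```text
t 2.15 tcp [ 0.5358 -0.096   0.1664] yaw -67.81 shift mm [-3.2 29.4  4.8] turn deg [ 0.1  -1.06 -0.04] F [-0.4  0.1  0.4] T [ 0.023  0.013 -0.013] gap 0.0855 j6 2.43
```

Request:
drive_tool(plan="1 -3 14 5 0 -1 0;1 0 0 0 0 0 0")

```text
clock: 2.4
tcp_pos: [0.5397, -0.0924, 0.153]
orientation: [-0.59, 0.59, -0.39, 0.39]
wrist_force: [-0.1, -0.2, -0.3]
finger_gap: 0.0855
```

```bash
python3 -c "
from h import *
togo([.539,-.0912,.137],-66.75)"
```

```text
t 2.4 tcp [ 0.5397 -0.0924  0.153 ] yaw -66.97 shift mm [-1.4 16.  -0.1] turn deg [ 0.02 -0.22  0.03] F [-0.1 -0.2 -0.3] T [ 0.015 -0.004 -0.002] gap 0.0855 j6 2.424
```

Request:
drive_tool(plan="1 -1.2 15 0 0 0 0;1 0 0 0 0 0 0")

```text
clock: 2.65
tcp_pos: [0.5397, -0.0914, 0.1378]
orientation: [-0.59, 0.59, -0.39, 0.391]
wrist_force: [-0.5, -0.7, 0.4]
finger_gap: 0.0855
```

```bash
python3 -c "
from h import *
togo([.539,-.0912,.137],-66.75)"
```

```text
t 2.65 tcp [ 0.5397 -0.0914  0.1378] yaw -66.99 shift mm [-0.5  0.8 -0.6] turn deg [-0.04 -0.24  0.09] F [-0.5 -0.7  0.4] T [0.018 0.055 0.053] gap 0.0855 j6 2.426
```

Request:
drive_tool(plan="-1 0 0 0 0 0 0;-1 0 0 0 0 0 0;-1 0 0 0 0 0 0;-1 0 0 0 0 0 0;-1 0 0 0 0 0 0;-1 0 0 0 0 0 0", grip_force=22)

```text
clock: 3.4
tcp_pos: [0.54, -0.0914, 0.1396]
orientation: [-0.59, 0.59, -0.389, 0.391]
wrist_force: [-1.0, -0.1, 3.3]
finger_gap: 0.0422
```

```bash
python3 -c "
from h import *
togo([.539,-.0912,.137],-66.75)"
```

```text
t 3.4 tcp [ 0.54   -0.0914  0.1396] yaw -66.97 shift mm [-0.5  2.6 -0.9] turn deg [-0.1  -0.22  0.16] F [-1.  -0.1  3.3] T [0.119 0.326 0.02 ] gap 0.0422 j6 2.426
```

Run:
```python
from h import *
p,d=cams.read_camera("wrist");cv2.imwrite("pics/w2.png",p[:,:,::-1])
p,d=cams.read_camera("scene");cv2.imwrite("pics/s2.png",cv2.resize(p[150:290,220:380,::-1],None,fx=4,fy=4,interpolation=cv2.INTER_CUBIC))
```

```text
(no output)
```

View pics/w2.png

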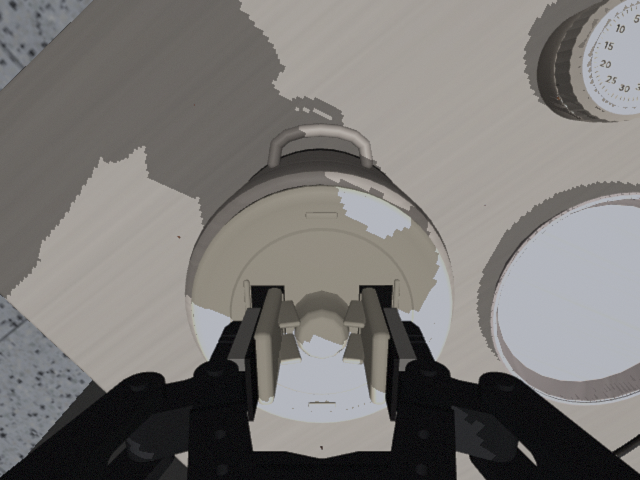

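View pics/s2.png

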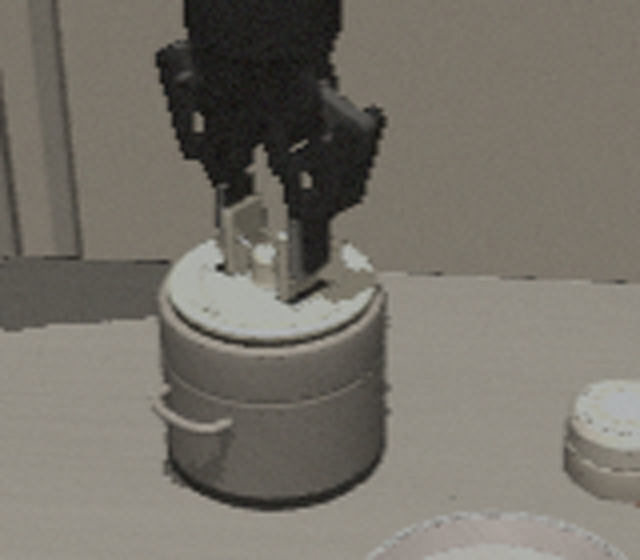

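Request:
drive_tool(plan="-1 0 0 0 0 -4 0;-1 0 0 0 0 -4 0;-1 0 0 0 0 -4 0")

```text
clock: 3.88
tcp_pos: [0.5407, -0.0915, 0.1397]
orientation: [0.628, -0.628, 0.323, -0.326]
wrist_force: [-1.4, 1.2, 3.2]
finger_gap: 0.042
```

```bash
python3 -c "
from h import *
togo([.5395,-.0912,.139],-66.97)"
```

```text
t 3.875 tcp [ 0.5407 -0.0915  0.1397] yaw -54.67 shift mm [-1.   0.7 -0.8] turn deg [-0.16 12.3   0.2 ] F [-1.4  1.2  3.2] T [ 0.106  0.482 -0.155] gap 0.042 j6 2.211
```

Request:
drive_tool(plan="-1 -0.5 0 -0.4 0 -4 0;-1 0 0 0 0 -4 0;-1 0 0 0 0 -4 0")

```text
clock: 4.25
tcp_pos: [0.5406, -0.0914, 0.1397]
orientation: [0.66, -0.659, 0.253, -0.257]
wrist_force: [-1.3, 0.3, 2.9]
finger_gap: 0.0421
```

```bash
python3 -c "
from h import *
togo([.5395,-.0912,.139],-66.97)
p,d=cams.read_camera('wrist');cv2.imwrite('pics/w3.png',p[:,:,::-1])"
```

```text
t 4.25 tcp [ 0.5406 -0.0914  0.1397] yaw -42.31 shift mm [-0.9  0.7 -0.6] turn deg [-0.18 24.66  0.24] F [-1.3  0.3  2.9] T [ 0.144  0.426 -0.145] gap 0.0421 j6 1.995
```

View pics/w3.png

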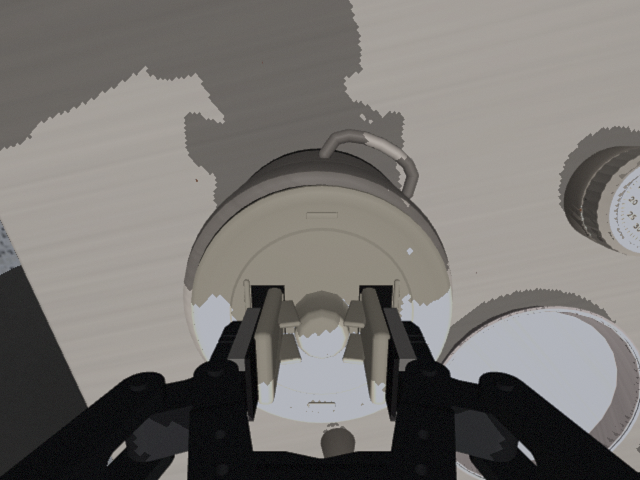

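Request:
drive_tool(plan="-1 0 -3 0 0 -2 0;-1 0 -3 0 0 -2 0")

```text
clock: 4.55
tcp_pos: [0.5399, -0.0912, 0.1417]
orientation: [0.668, -0.668, 0.231, -0.232]
wrist_force: [6.3, -1.8, -22.5]
finger_gap: 0.0412
```

```bash
python3 -c "
from h import *
togo([.5400,-.0912,.139],-66.97)"
```

```text
t 4.55 tcp [ 0.5399 -0.0912  0.1417] yaw -38.27 shift mm [0.1 2.7 0.1] turn deg [-0.07 28.7   0.05] F [  6.3  -1.8 -22.5] T [-0.432 -1.068 -0.602] gap 0.0412 j6 1.924
```

Request:
drive_tool(plan="-1 0 1.5 0 0 0 0")

```text
clock: 4.68
tcp_pos: [0.5398, -0.0913, 0.1397]
orientation: [0.668, -0.668, 0.232, -0.232]
wrist_force: [-0.2, -0.0, 3.4]
finger_gap: 0.0414
```

```bash
python3 -c "
from h import *
togo([.5400,-.0912,.139],-66.97)"
```

```text
t 4.675 tcp [ 0.5398 -0.0913  0.1397] yaw -38.3 shift mm [0.1 0.7 0.1] turn deg [-4.000e-02  2.867e+01  2.000e-02] F [-0.2 -0.   3.4] T [0.095 0.217 0.015] gap 0.0414 j6 1.925
```

Request:
drive_tool(plan="-1 0 -0.8 0 0 -1.5 0;-1 0 -0.8 0 0 -1.5 0")

```text
clock: 4.92
tcp_pos: [0.5399, -0.0913, 0.1414]
orientation: [0.674, -0.674, 0.213, -0.214]
wrist_force: [1.6, -0.2, -9.7]
finger_gap: 0.0414
```

```bash
python3 -c "
from h import *
togo([.5400,-.0912,.139],-66.97)"
```

```text
t 4.925 tcp [ 0.5399 -0.0913  0.1414] yaw -35.18 shift mm [0.  2.4 0.1] turn deg [-4.000e-02  3.179e+01  3.000e-02] F [ 1.6 -0.2 -9.7] T [-0.102 -0.357 -0.316] gap 0.0414 j6 1.87
```

Request:
drive_tool(plan="-1 0 -0.3 0 0 -1.5 0;-1 0 -0.3 0 0 -1.5 0")

```text
clock: 5.18
tcp_pos: [0.5395, -0.0911, 0.1414]
orientation: [0.68, -0.68, 0.195, -0.195]
wrist_force: [0.7, -1.0, -5.3]
finger_gap: 0.0415
```

```bash
python3 -c "
from h import *
togo([.5400,-.0912,.139],-66.97)"
```

```text
t 5.175 tcp [ 0.5395 -0.0911  0.1414] yaw -31.99 shift mm [0.4 2.4 0.2] turn deg [-1.000e-02  3.498e+01 -2.000e-02] F [ 0.7 -1.  -5.3] T [-0.067 -0.131 -0.273] gap 0.0415 j6 1.815
```

Request:
drive_tool(plan="-1 0 -0.4 0 0 -1.5 0;-1 0 -0.4 0 0 -1.5 0;-1 0 -0.4 0 0 -1 0")

```text
clock: 5.55
tcp_pos: [0.5389, -0.091, 0.1414]
orientation: [0.687, -0.686, 0.17, -0.169]
wrist_force: [1.5, -0.4, -9.7]
finger_gap: 0.0414
```

```bash
python3 -c "
from h import *
togo([.5400,-.0912,.139],-66.97)"
```

```text
t 5.55 tcp [ 0.5389 -0.091   0.1414] yaw -27.73 shift mm [1.1 2.4 0.3] turn deg [ 0.05 39.24 -0.12] F [ 1.5 -0.4 -9.7] T [-0.211 -0.41  -0.396] gap 0.0414 j6 1.74
```

Request:
drive_tool(plan="-1 0.5 -0.3 0.1 0 -1.5 0;-1 0.2 -0.3 0 0 -1.5 0;-1 0 -0.3 0 0 -1 0")

```text
clock: 5.92
tcp_pos: [0.5386, -0.091, 0.1415]
orientation: [0.693, -0.692, 0.145, -0.142]
wrist_force: [1.7, -1.1, -10.8]
finger_gap: 0.0413
```

```bash
python3 -c "
from h import *
togo([.5400,-.0912,.139],-66.97)"
```

```text
t 5.925 tcp [ 0.5386 -0.091   0.1415] yaw -23.45 shift mm [1.4 2.5 0.3] turn deg [ 0.11 43.52 -0.25] F [  1.7  -1.1 -10.8] T [-0.154 -0.45  -0.378] gap 0.0413 j6 1.666
```

Request:
drive_tool(plan="-1 0 -0.2 0 0 -1.5 0;-1 0 -0.3 0 0 -1.5 0;-1 0 -0.3 0 0 -1 0")

```text
clock: 6.3
tcp_pos: [0.5381, -0.0909, 0.1415]
orientation: [0.698, -0.697, 0.12, -0.116]
wrist_force: [1.6, -0.3, -12.8]
finger_gap: 0.0417
```

```bash
python3 -c "
from h import *
togo([.5400,-.0912,.139],-66.97)"
```

```text
t 6.3 tcp [ 0.5381 -0.0909  0.1415] yaw -19.17 shift mm [1.9 2.5 0.3] turn deg [ 0.14 47.8  -0.33] F [  1.6  -0.3 -12.8] T [-0.173 -0.477 -0.402] gap 0.0417 j6 1.591
```

Request:
drive_tool(plan="-1 0.8 -0.1 0 0 -1.5 0;-1 0.5 -0.2 0 0 -1.5 0;-1 0.3 -0.2 0 0 -1 0")

```text
clock: 6.68
tcp_pos: [0.5381, -0.0911, 0.1416]
orientation: [0.702, -0.701, 0.095, -0.088]
wrist_force: [-0.2, -0.1, -11.1]
finger_gap: 0.0417
```

```bash
python3 -c "
from h import *
togo([.5400,-.0912,.139],-66.97)
p,d=cams.read_camera('wrist');cv2.imwrite('pics/w4.png',p[:,:,::-1])"
```

```text
t 6.675 tcp [ 0.5381 -0.0911  0.1416] yaw -14.9 shift mm [1.9 2.6 0.4] turn deg [ 0.23 52.07 -0.51] F [ -0.2  -0.1 -11.1] T [-0.119 -0.028 -0.409] gap 0.0417 j6 1.516
```

View pics/w4.png

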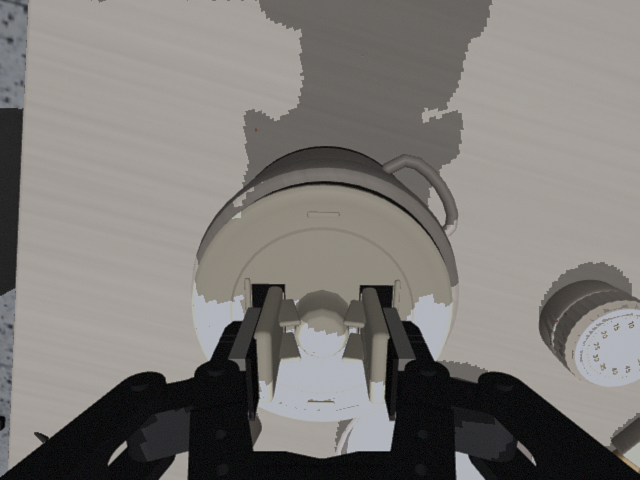

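Request:
drive_tool(plan="-1 0.1 -0.1 0 0 -1.5 0;-1 0.1 -0.2 0 0 -1.5 0;-1 0.1 -0.2 0 0 -1 0")

```text
clock: 7.1
tcp_pos: [0.5381, -0.091, 0.1418]
orientation: [0.705, -0.703, 0.069, -0.062]
wrist_force: [-1.9, 0.2, -11.8]
finger_gap: 0.0415
```

```bash
python3 -c "
from h import *
togo([.5390,-.0912,.139],-10.6)"
```

```text
t 7.1 tcp [ 0.5381 -0.091   0.1418] yaw -10.61 shift mm [ 1.   2.8 -0. ] turn deg [-0.08 -0.01 -0.6 ] F [ -1.9   0.2 -11.8] T [ 0.013  0.062 -0.471] gap 0.0415 j6 1.441
```

Request:
drive_tool(plan="-1 0 -0.1 0 0 -1.5 -0.2;-1 0 -0.2 0 0 -1.5 -0.2;-1 0 -0.2 0 0 -1 0")

```text
clock: 7.48
tcp_pos: [0.5377, -0.0905, 0.143]
orientation: [0.707, -0.705, 0.04, -0.038]
wrist_force: [-0.9, 1.0, -8.3]
finger_gap: 0.0414
```

```bash
python3 -c "
from h import *
togo([.5390,-.0912,.139],-6.3)"
```

```text
t 7.475 tcp [ 0.5377 -0.0905  0.143 ] yaw -6.3 shift mm [ 1.4  4.  -0.5] turn deg [-0.15 -0.   -0.18] F [-0.9  1.  -8.3] T [ 0.33   0.323 -0.414] gap 0.0414 j6 1.366
```

Request:
drive_tool(plan="-1 0 -0.6 0 0 0 0;-1 0 -0.6 0 0 0 0")

```text
clock: 7.72
tcp_pos: [0.5392, -0.091, 0.1465]
orientation: [0.707, -0.706, 0.038, -0.039]
wrist_force: [-3.9, 1.6, -4.0]
finger_gap: 0.0416
```

```bash
python3 -c "
from h import *
togo([.5390,-.0912,.139],-6.3)"
```

```text
t 7.725 tcp [ 0.5392 -0.091   0.1465] yaw -6.19 shift mm [-0.2  7.5 -0.3] turn deg [-0.08  0.11  0.07] F [-3.9  1.6 -4. ] T [0.212 0.916 0.16 ] gap 0.0416 j6 1.364
```

Request:
drive_tool(plan="-1 0 -2 0 0 0 0;-1 0 -2 0 0 0 0")

```text
clock: 7.98
tcp_pos: [0.5391, -0.0907, 0.1512]
orientation: [0.707, -0.706, 0.037, -0.038]
wrist_force: [-2.3, 0.8, -2.3]
finger_gap: 0.0415
```

```bash
python3 -c "
from h import *
togo([.5390,-.0912,.139],-6.3)
p,d=cams.read_camera('scene');cv2.imwrite('pics/s5.png',cv2.resize(p[150:290,220:380,::-1],None,fx=4,fy=4,interpolation=cv2.INTER_CUBIC))
p,d=cams.read_camera('wrist');cv2.imwrite('pics/w5.png',p[:,:,::-1])"
```

```text
t 7.975 tcp [ 0.5391 -0.0907  0.1512] yaw -6.14 shift mm [-0.1 12.2 -0.5] turn deg [-0.07  0.16  0.07] F [-2.3  0.8 -2.3] T [0.145 0.58  0.146] gap 0.0415 j6 1.364
```

View pics/s5.png

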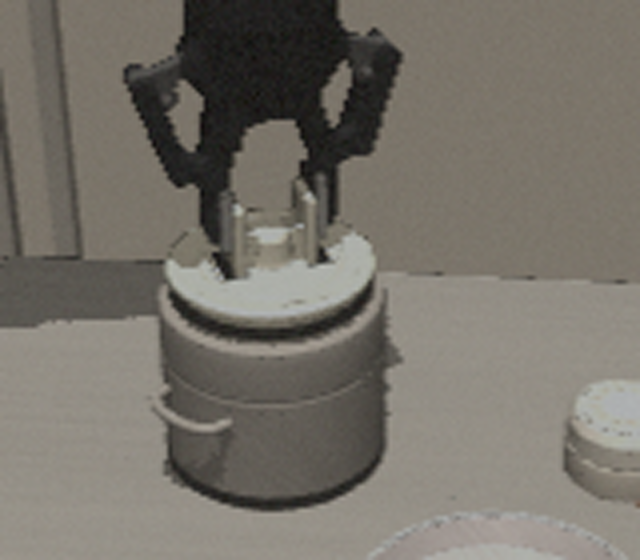

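View pics/w5.png

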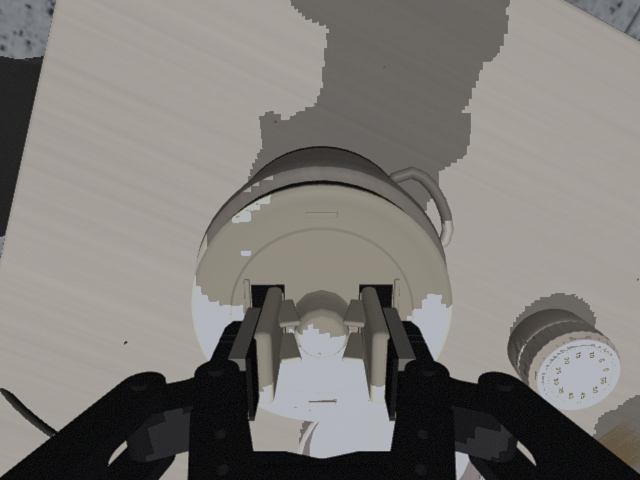

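Request:
drive_tool(plan="-1 0 -4 0 0 0 0;-1 0 -6 0 0 0 0;-1 0 -8 0 0 0 0;-1 0 -8 0 0 0 0;-1 0 -8 0 0 0 0;-1 0 0 0 0 0 0")

```text
clock: 8.82
tcp_pos: [0.5431, -0.0923, 0.1906]
orientation: [-0.706, 0.707, -0.034, 0.042]
wrist_force: [0.1, 0.7, -2.7]
finger_gap: 0.0414
```

```bash
python3 -c "
from h import *
togo([.5390,-.0912,.139],-6.3)"
```

```text
t 8.825 tcp [ 0.5431 -0.0923  0.1906] yaw -6.19 shift mm [-4.8 51.5  0.7] turn deg [0.04 0.11 0.66] F [ 0.1  0.7 -2.7] T [-0.05   0.004 -0.048] gap 0.0414 j6 1.364
```

Request:
drive_tool(plan="-1 0 -10 0 0 0 -0.3;-1 8 -5 -25 0 0 -0.3;-1 14 0 -45 0 0 0;-1 14 0 -45 0 0 0;-1 12 0 -40 0 0 0;-1 5 0 -25 0 0 0;-1 0 0 0 0 0 0;-1 0 0 0 0 0 0")

```text
clock: 9.82
tcp_pos: [0.5769, -0.281, 0.2093]
orientation: [-0.706, 0.707, -0.029, 0.045]
wrist_force: [-0.2, 0.4, -2.4]
finger_gap: 0.0413
```

Run:
```python
from h import *
togo([.575,-.281,.139],-6.3)
c=cams.calibration("wrist");p,d=cams.read_camera("wrist");cv2.imwrite("pics/w6.png",p[:,:,::-1]);P=cloud(c,d)
s,R=st();L=(P-np.array(s["tcp_pos"]))@R  # tool coords
m=(np.abs(L[...,1]-.028)<.025)&(np.hypot(L[...,0],L[...,2])<.065)&(np.abs(L[...,0])>.0)
for lo in np.arange(.0,.05,.002): print(round(lo*1e3),(m&(L[...,1]>=lo)&(L[...,1]<lo+.002)).sum(),end="; ")
q=L[m&(L[...,1]>.02)&(L[...,1]<.036)];print("flange y med",np.median(q[:,1]),cv2.minEnclosingCircle(q[:,[0,2]].astype(np.float32)))
A=np.c_[q[:,0],q[:,2],np.ones(len(q))];print(np.linalg.lstsq(A,q[:,1],rcond=None)[0])
for n in("top","scene"):
    c=cams.calibration(n)
    im=cv2.imread(f"pics/{n}0.png");P=cloud(c,np.load(f"{n}0.npy"))
    m=(P[...,2]>.012)&(P[...,2]<.022)&(np.hypot(P[...,0]-.575,P[...,1]+.281)<.09)
    q=P[m][:,:2]; h=cv2.convexHull(q.astype(np.float32))[:,0]
    A=np.c_[2*h,np.ones(len(h))];x=np.linalg.lstsq(A,(h**2).sum(1),rcond=None)[0];print(n,x[:2],np.sqrt(x[2]+x[0]**2+x[1]**2))
```

```text
t 9.825 tcp [ 0.5769 -0.281   0.2093] yaw -6.05 shift mm [-3.5 70.2 -0.2] turn deg [-0.    0.25  1.32] F [-0.2  0.4 -2.4] T [-0.002  0.035 -0.028] gap 0.0413 j6 1.094
0 0; 2 173; 4 351; 6 358; 8 755; 10 893; 12 1729; 14 642; 16 436; 18 355; 20 378; 22 307; 24 338; 26 932; 28 22043; 30 10065; 32 133; 34 16; 36 0; 38 0; 40 0; 42 0; 44 0; 46 0; 48 0; flange y med 0.029544448779588756 ((-0.00016976932238321751, -0.0014344959054142237), 0.05469059571623802)
[-0.00045374  0.00059458  0.02938492]
top [ 0.57510504 -0.28015656] 0.07648295083099389
scene [ 0.5750001  -0.28074038] 0.07668352616880926
```

View pics/w6.png

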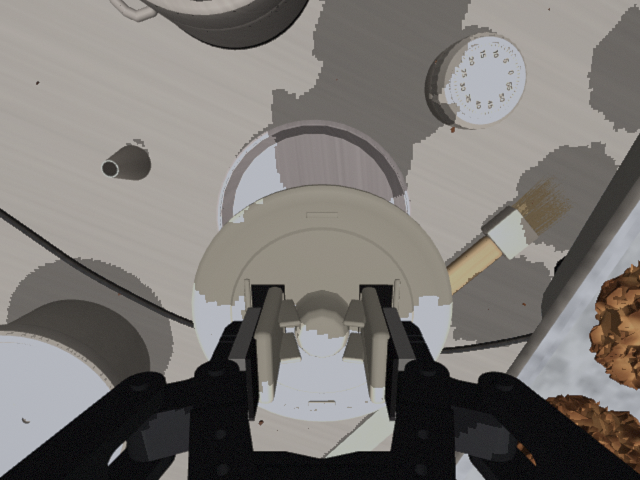

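Request:
drive_tool(plan="-1 -1.5 20 1.5 0 0 0.6;-1 0 30 0 0 0 0.6;-1 0 30 0 0 0 0;-1 0 20 0 0 0 0;-1 0 0 0 0 0 0;-1 0 0 0 0 0 0")

```text
clock: 10.62
tcp_pos: [0.575, -0.2716, 0.1023]
orientation: [0.707, -0.705, 0.036, -0.033]
wrist_force: [0.3, -0.3, -1.1]
finger_gap: 0.0413
```

```bash
python3 -c "
from h import *
togo([.5755,-.279,.0675],-6.3)"
```

```text
t 10.625 tcp [ 0.575  -0.2716  0.1023] yaw -5.6 shift mm [ 1.3 34.8 -7.4] turn deg [-0.14  0.7  -0.22] F [ 0.3 -0.3 -1.1] T [-0.058  0.014  0.007] gap 0.0413 j6 1.101
```

Request:
drive_tool(plan="-1 1 10 -7 0 0 0;-1 0 10 -1.5 0 0 -0.2;-1 0 6 -1 0 0 0;-1 0 0 0 0 0 0;-1 0 0 0 0 0 0")

```text
clock: 11.25
tcp_pos: [0.5761, -0.2826, 0.0765]
orientation: [0.706, -0.706, 0.033, -0.036]
wrist_force: [0.6, 0.2, -2.3]
finger_gap: 0.0417
```

```bash
python3 -c "
from h import *
togo([.5755,-.279,.0675],-6.3)"
```

```text
t 11.25 tcp [ 0.5761 -0.2826  0.0765] yaw -5.61 shift mm [-0.9  9.   3.5] turn deg [-0.04  0.69  0.18] F [ 0.6  0.2 -2.3] T [ 0.005  0.005 -0.068] gap 0.0417 j6 1.087
```

Request:
drive_tool(plan="-1 -0.5 4 3 0 0 0;-1 0 3 0 0 0 0.1;-1 0 0 0 0 0 0;-1 0 0 0 0 0 0")

```text
clock: 11.75
tcp_pos: [0.5763, -0.2793, 0.0697]
orientation: [0.706, -0.706, 0.034, -0.035]
wrist_force: [0.7, 0.5, -2.0]
finger_gap: 0.0415
```

```bash
python3 -c "
from h import *
togo([.5755,-.279,.0675],-6.3)"
```

```text
t 11.75 tcp [ 0.5763 -0.2793  0.0697] yaw -5.59 shift mm [-0.8  2.2  0.2] turn deg [-0.01  0.71  0.12] F [ 0.7  0.5 -2. ] T [-0.027  0.078 -0.015] gap 0.0415 j6 1.091
```

Request:
drive_tool(plan="-1 0 1.2 0 0 0 0;-1 0 0.8 0 0 0 0;-1 0 0.5 0 0 0 0")

```text
clock: 12.12
tcp_pos: [0.5764, -0.2792, 0.0693]
orientation: [-0.706, 0.707, -0.033, 0.036]
wrist_force: [-0.9, 1.6, 3.3]
finger_gap: 0.0413
```

```bash
python3 -c "
from h import *
togo([.5755,-.279,.0675],-6.3)"
```

```text
t 12.125 tcp [ 0.5764 -0.2792  0.0693] yaw -5.58 shift mm [-1.   1.8  0.1] turn deg [0.03 0.72 0.18] F [-0.9  1.6  3.3] T [ 0.184  0.565 -0.032] gap 0.0413 j6 1.091
```

Request:
drive_tool(plan="-1 0 0.5 0 0 0 0;0.1 0 0 0 0 0 0;0.3 0 0 0 0 0 0;0.5 0 0 0 0 0 0;1 0 0 0 0 0 0;1 0 0 0 0 0 0;1 0 0 0 0 0 0")

```text
clock: 13.0
tcp_pos: [0.577, -0.2798, 0.0682]
orientation: [-0.706, 0.707, -0.033, 0.036]
wrist_force: [-0.9, -0.6, -0.1]
finger_gap: 0.0855
```

```bash
python3 -c "
from h import *
togo([.5755,-.279,.0675],-6.3)
p,d=cams.read_camera('wrist');cv2.imwrite('pics/w7.png',p[:,:,::-1])"
```

```text
t 13.0 tcp [ 0.577  -0.2798  0.0682] yaw -5.59 shift mm [-1.6  0.7  0.6] turn deg [0.05 0.71 0.24] F [-0.9 -0.6 -0.1] T [-0.015  0.05  -0.008] gap 0.0855 j6 1.091
```

View pics/w7.png

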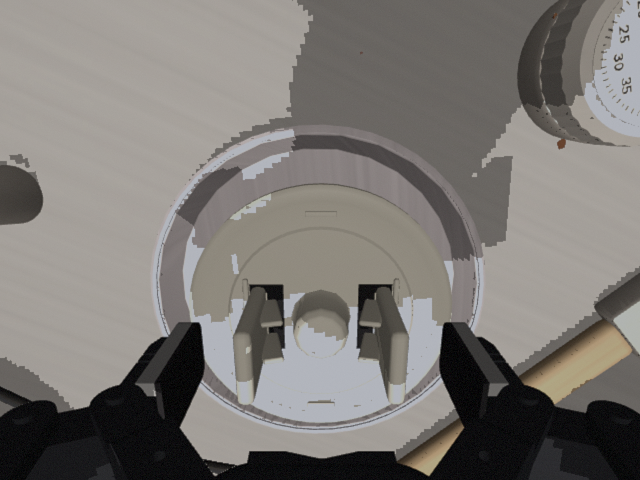

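The lid stands centred in the tin (lid at about (320,305), tin rim from 155 to 485), and the fingers are clear of the tabs. I'm retreating straight up.

Request:
drive_tool(plan="1 0 -15 0 0 0 0;1 0 -25 0 0 0 0;1 0 -35 0 0 0 0;1 0 -40 0 0 0 0;1 0 -40 0 0 0 0;1 0 0 0 0 0 0;1 0 0 0 0 0 0")

```text
clock: 13.92
tcp_pos: [0.5765, -0.2796, 0.2343]
orientation: [-0.705, 0.707, -0.032, 0.037]
wrist_force: [0.6, 0.3, -0.5]
finger_gap: 0.0854
```

Run:
```python
from h import *
togo([.5755,-.279,.0675],-6.3)
c=cams.calibration("wrist");p,d=cams.read_camera('wrist');P=cloud(c,d)
m=(np.hypot(P[...,0]-.576,P[...,1]+.281)<.06)&(P[...,2]>.03)&(P[...,2]<.05);q=P[m]
print("flange",np.median(q[:,2]),cv2.minEnclosingCircle(q[:,:2].astype(np.float32)))
print(np.linalg.lstsq(np.c_[q[:,:2],np.ones(len(q))],q[:,2],rcond=None)[0])
p,d=cams.read_camera('scene');cv2.imwrite('pics/s7.png',p[:,:,::-1])
```

```text
t 13.925 tcp [ 0.5765 -0.2796  0.2343] yaw -5.58 shift mm [ -2.4 166.7   1. ] turn deg [0.17 0.72 0.47] F [ 0.6  0.3 -0.5] T [-0.001 -0.034  0.01 ] gap 0.0854 j6 1.091
flange 0.039762418165769635 ((0.5766991972923279, -0.280351459980011), 0.05422903597354889)
[-0.00037676  0.00018704  0.04009527]
```

View pics/s7.png

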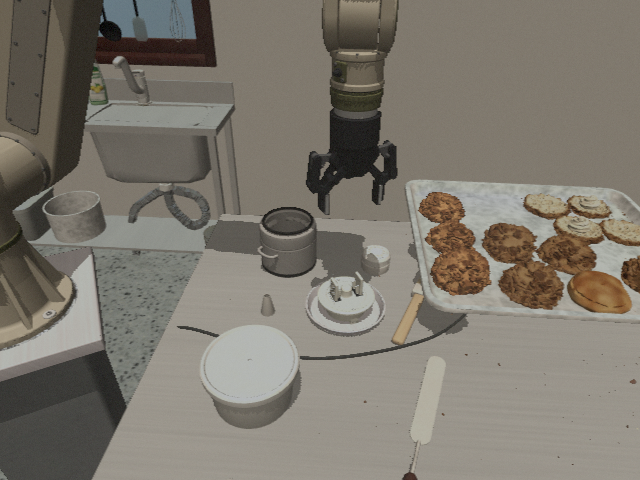

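The scene view shows the canister open at (288,240) and the lid lying flat, tabs up, in the tin at (345,300). The other things have not moved. The measured lid flange height is 39.8 mm, against 38 mm expected, which is within the calibration error.

```bash
python3 -c "
from workcell import job
print(job.hand_in())"
```

```text
the job is handed in; nothing more can be done
None
```

The canister is open and its lid lies tabs up in the shallow tin. I handed the job in at about 14 s of the 64 s; the hand-in gives no verdict.

**What I did:** I pinched both tabs at 22 N and turned the lid counter-clockwise while pulling lightly. It came free after about 60° (1.05 rad). I then lifted it straight out, set it down in the tin, opened the gripper and backed straight up.

**Last checks:**
- **Lid position:** its centre is within about 2 mm of the tin's centre.
- **Lid attitude:** it lies flat. The flange top measured 39.8 mm high against 38 mm expected, which is within the calibration error.
- **Other things:** by eye in the last scene picture, the timer, nozzle and brush are where they were. I did not re-measure them.
- **Robot:** it stood clear of everything, with no contact force.

**What disagreed:**
- **First pull too strong:** it briefly read 22.5 N, close to the 25 N limit. I eased off at once and kept to about 5–13 N after that.
- **Gripper reading:** it showed 41–42 mm with the tabs pinched, against the stated 44 mm. The wrist pictures showed both tabs pinched evenly.

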